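# Rock a stuck locating block out of its stage nest and hold it just clear

### The arm

A 7-joint arm with a two-finger parallel gripper is mounted at the origin on the work surface. World frame = base frame: x ahead of the robot, y to its left, z up, the work surface at z = 0. Lengths are in mm, angles in rad, forces in N, time in s.
With the tool pointing down it reaches from about 425 to 925 mm from the base axis. Payload 6.8 kg.
Tool frame: the origin (TCP) lies at the very end of the fingers, on their centre line; the grasp point (between the pads) lies 19 mm behind it; y points along the fingers, x is the direction in which the jaws open and shut, and the axes are right-handed (so a half turn about y gives the same grasp; the last joint's range is limited). The gripper opens to 85 mm and grips with 20 to 120 N. Pads are 22 mm wide; open, the fingers measure 114 mm over their backs; the gripper's body (76 mm by 85 mm) begins 54 mm behind the grasp point. The pads swing forward as they close: fully open they stand 13 mm farther back than shut.
Start: joints at [1.116, 0.477, 0.022, 1.555, -0.011, 1.109, -0.083], TCP at [229.435, -634.828, 231.308] pointing down, gripper open.
Joint ranges: [-2.96, 2.96], [-0.34, 2.1], [-1.41, 1.46], [0.24, 2.44], [-1.37, 4.51], [0.17, 1.92], [-2.96, 2.96]. Speed limits (rad/s): [2.39, 2.39, 3.14, 3.14, 3.14, 3.14, 3.14].

### API

Orientations are given as a unit quaternion [x, y, z, w].
In Python, from plant import robot, vision gives the robot as it stands. The module is installed in compiled form; this text tells all that it offers.
- The arm moves only by the shell command python3 -m crank 'ROWS' [FORCE]. ROWS is a JSON object of lists of equal length, an entry for each row: "xyz": the shift along the tool's x, y, z in cm, a list of three; "dr": the turn, a rotation vector about the tool's x, y, z in rad, a list of three; "hand": the gripper command: -1 is fully open, 1 is shut, values between are in proportion. In form: {"xyz": [[dx, dy, dz], ...], "dr": [[ax, ay, az], ...], "hand": [hand, ...]}. A call has 1 to 20 rows; each row shifts and turns the commanded pose from where the row before left it, along the tool's axes as they then stand; what a row does not reach is not made up. A row lasts 1/12 s, in which the tool goes at most 41.7 mm and 7.16 degrees, less where a joint would pass 70% of its speed; a pose out of reach is approached as far as the arm can. A call with a gripper value outside its range is refused whole. The fingers move at their own pace and stop on an object; FORCE is the grip in N (left out, the last holds). Time passes only in rows, so rows that do not move let the fingers close. It gives the time, the measured TCP pose, the force and the opening at its end, in the units of the state.
- robot.observe(): the state, without advancing time (a new reading comes with each control period).
- vision.grab_frame(name): name is "scene" or "top" or "wrist"; returns the picture (480x640x3 uint8, red, green, blue); there is no depth.
- vision.get_calibration(name): a dict with "fx", "fy", "cx", "cy" (pixels), "pose" (4x4, takes a point from camera to world coordinates). Camera axes: x right, y down, z forward; pixel columns grow to the right and rows downward; lengths in mm; the calibration is good to about 2 mm. A picture is of the moment at which its call begins: read the wrist's pose just before it. get_calibration takes no time and is no camera call; for the wrist camera it gives the pose at the moment of the call.
- robot.hand_in(): hands the job in, once; it reports no verdict.
The state is a dict: "clock": time; "joints": joint angles; "qd": joint speeds; "tau": joint torques, N m; "ee_pos": TCP position; "eef_rot": TCP orientation; "contact_force": force on the tool from outside, world axes, zero at the start; "wrist_torque": the same for the moment, N m; "width": opening from 0.0 (shut) to 1.0 (fully open).
Only numpy, scipy, OpenCV 4.12 (cv2) and the standard library are available. Lean on these libraries where they do the work, as an engineer would, in place of code of your own. Each camera call takes 0.05 s, during which the arm holds its last target.

### The job

The orange-headed locating block is pinched in the dark nest by two stiff brass jaws that hook over its ribs: grip its head and rock it sideways towards one jaw and then the other, until both jaws have been pushed back clear of its ribs, with its foot staying in the slot meanwhile. Do not yank it or force it up against the jaws. Then lift it straight out and finish still holding it, upright and still, over its own slot with its foot about 2 cm above the nest's top plate; leave the blue-headed spare block and everything else on the bench alone.

Things in the scene. Friction and masses are not known exactly. Their poses are not given: they have to be found in the camera images.
- nest: Dark steel nest with brass edge strips, fixed on the left or right of the bench at any yaw within 0.45: a plate 110 mm (x) by 130 mm (y) by 20 mm high, origin at the centre of its underside, z up. In its top a slot, 42 mm (x) by 19 mm (y), 8 mm deep (floor 12 mm above the bench). Two brass jaws stand on its +y and -y sides and slide along its y.
- slot (a point): Centre of the nest's slot at the height of the top plate (20 mm above the bench).
- block_grip (a point): Centre of the block's orange head, the part to grip (across x or y): 44 (x) x 30 (y) x 35 mm high, from 60 to 95 mm above the block's underside, so this point is 77.5 mm above it and the top 107 mm above the bench when seated. The block weighs 0.2 to 0.4 kg. Axes as the block's: z up, x and y as the nest's, to about a degree.
- block_foot (a point): Centre of the underside of the orange-headed block. From here up: a steel tongue 40 (x) x 16 (y) x 12 mm in the slot, with 1.5 mm play each way along y and 1 mm along x; an aluminium body 40 x 30 mm from 12 to 60 mm; steel ribs, 36 to 40 mm up, stick out 4 mm on the +y and -y sides; then the head. About 2.5 mm of lift is free before the ribs meet closed jaws.
- block: The same block; origin at the centre of its underside. It rocks about the nest's x axis, foot in the slot, up to about 0.2 rad each way; leaning it 0.12 to 0.17 rad about its underside towards a jaw pushes that jaw back some 4 to 7 mm.
- jaw_left (a joint): How far (m) the jaw on the nest's +y side is pushed back along +y: starts at 0 to 0.0008, at most 0.009. It takes about 5 N, has no spring and stays where pushed. At 0 its lip overhangs the block's rib by 3.5 mm and is 0.5 mm from the block's flank; beyond about 0.0035 it is clear of the rib of an upright, centred block.
- jaw_right (a joint): The same for the jaw on the nest's -y side, which is pushed back along -y.
- jaw_left_lip (a point): Middle of the +y jaw's lip edge: a brass lip 30 mm long (x) and 6 mm thick, its top 60.5 mm above the bench, reaching inward over the rib; the jaw is all below this top, and reaches out to 48 mm from the slot's centre when closed.
- jaw_right_lip (a point): The same on the -y jaw.
- spare_grip (a point): Centre of the blue head of a spare block of the same shape, standing loose in a light grey nest without jaws. Leave it alone.
- oil_mid (a point): Middle of a loose amber bottle, 34 mm across and 75 mm tall. Leave it alone.
- objective_mid (a point): Middle of a loose pale metal lens barrel, 33 mm across and 50 mm tall, standing. Leave it alone.
- slidebox_mid (a point): Middle of a loose blue slide box, 85 x 100 x 30 mm. Leave it alone.
- jar_mid (a point): Middle of a loose jar with white cap, 56 mm across and 70 mm tall. Leave it alone.
- brush_grip (a point): Handle of a loose brush about 160 mm long, lying. Leave it alone.
Mind the look-alikes: they are no part of the job. What is shaped like the block but pink or red is not meant. Of the things that look like the nest, the smaller one is meant.

How it is judged (in metres and radians):
On the way, in this order (a step that is already met when the one before it is completed fails the run):
1. the gripped block, its foot still in the slot, leans towards one jaw and has pushed it back by more than 3 mm (z of block_foot in the frame of nest below 0.02 m and angle between block_grip's own z axis and vertical above 0.035 rad and ((value of joint jaw_left above 0.003 m and y of block_grip in the frame of nest above 0.005 m) or (value of joint jaw_right above 0.003 m and y of block_grip in the frame of nest below -0.005 m))), for 0.05 s.
2. the block, its foot still in the slot, leans towards the other jaw and both jaws are pushed back by more than 3 mm (z of block_foot in the frame of nest below 0.02 m and angle between block_grip's own z axis and vertical above 0.035 rad and value of joint each of jaw_left, jaw_right above 0.003 m and (y of block_grip in the frame of nest above 0.005 m or y of block_grip in the frame of nest below -0.005 m)), for 0.05 s.
At the end, for the whole second after the job is handed in: Both jaws are pushed back more than 3 mm; the block is held in the fingers (more than 2 N), its underside 8 to 40 mm above the nest's top plate and within 25 mm horizontally of the slot's centre, within 0.2 rad of upright, still, and touching neither nest nor jaws (value of joint each of jaw_left, jaw_right above 0.003 m and z of block_foot in the frame of slot between 0.008 and 0.04 m and horizontal distance between block_foot and slot below 0.025 m and angle between block_grip's own z axis and vertical below 0.2 rad and contact force between block and the fingers above 2 N and contact force between block and nest below 0.3 N and linear speed of block below 0.03 m/s and angular speed of block below 0.3 rad/s); the arm keeps its last pose, push and grip.
It fails at once if the block is yanked or forced against the nest or jaws with more than 40 N (contact force between block and nest above 40 N).
It fails at once if the spare block is moved by more than 10 mm (distance of spare_grip from where it was at the start of the episode above 0.01 m).
It fails at once if a bystander on the bench is moved by more than 20 mm (distance of any of oil_mid, objective_mid, slidebox_mid, jar_mid, brush_grip from where it was at the start of the episode above 0.02 m).
It also fails if it takes over 38 s, if anything falls off the work surface, if the arm or the gripper's body presses on something with over 40 N, if the wrist force passes 120 N, or if a joint passes its speed limit or range.

## Working session

There is one attempt and no reset: what is moved stays moved. The work goes in short steps, Python scripts to look and compute and a shell command to move; the robot and the scene stay as the last step left them, time stands still between calls to the robot, and variables do not carry over. Pictures are saved under pics/ and viewed, and the job is handed in when it is done.

```bash
mkdir -p pics; python3 - <<'E'
from plant import robot, vision
import cv2,numpy as np
np.set_printoptions(precision=4,suppress=True)
print(robot.observe())
for n in ["scene","top"]:
    im=vision.grab_frame(n); cv2.imwrite(f"pics/{n}0.png",im[:,:,::-1]); np.save(f"pics/{n}0.npy",im)
    print(n,vision.get_calibration(n))
E
```

```text
{'clock': 0.0, 'joints': array([ 1.1159,  0.4778,  0.0223,  1.5565, -0.0115,  1.1093, -0.0831]), 'qd': array([ 0.0019, -0.0016, -0.0002, -0.0014, -0.0006,  0.0002, -0.    ]), 'tau': array([ -0.0009, -59.6448,   1.608 , -28.1197,   0.0126,   0.0093,
        -0.    ]), 'ee_pos': array([ 229.206 , -634.2512,  230.3309]), 'eef_rot': array([-0.5784,  0.4068, -0.4057,  0.5791]), 'contact_force': array([ 0.3118, -0.3449, -0.1761]), 'wrist_torque': array([-0.0329, -0.0387,  0.0122]), 'width': 1.0058169711041682}
scene {'fx': 441.7950035080847, 'fy': 441.7950035080847, 'cx': 315.64834228969073, 'cy': 236.1188690619853, 'pose': array([[  -0.5084,    0.5143,   -0.6907, 1157.5884],
       [   0.8611,    0.2948,   -0.4143,  248.5158],
       [  -0.0094,   -0.8054,   -0.5927,  616.853 ],
       [   0.    ,    0.    ,    0.    ,    1.    ]])}
top {'fx': 485.81278312019896, 'fy': 485.81278312019896, 'cx': 318.1541696094478, 'cy': 244.28582100486219, 'pose': array([[   0.0141,   -0.9968,    0.079 ,  435.543 ],
       [  -0.9996,   -0.016 ,   -0.0241,  -91.856 ],
       [   0.0253,   -0.0786,   -0.9966, 1246.177 ],
       [   0.    ,    0.    ,    0.    ,    1.    ]])}
```

View pics/scene0.png

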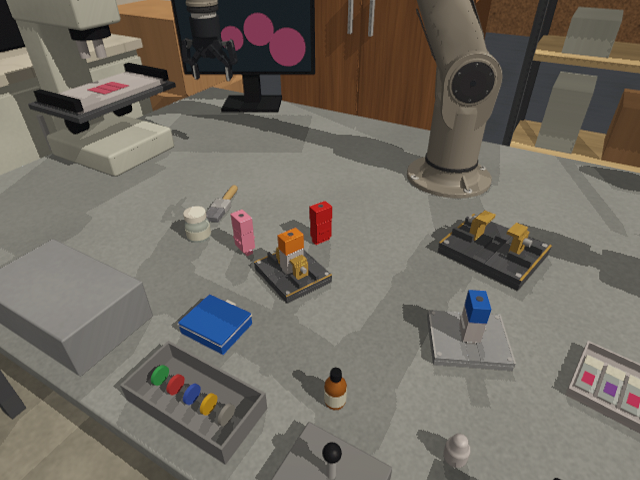

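View pics/top0.png

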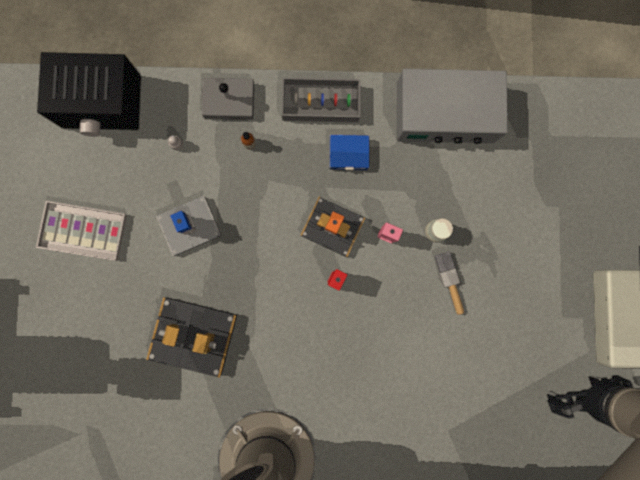

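Scene view: the orange-headed block stands in the smaller dark nest, at scene (291,240) and top (335,222). Possible mix-ups are:
- the pink block, scene (242,230), top (390,232)
- the red block, scene (320,222), top (338,279)
- the blue spare, scene (477,305), top (181,222)
- the larger empty nest, scene (495,248), top (192,338)

I choose the orange one and check it in a close crop.

```bash
python3 - <<'E'
import cv2,numpy as np
a=np.load("pics/top0.npy")[180:300,280:410,::-1]; b=np.load("pics/scene0.npy")[195:305,220:350,::-1]
cv2.imwrite("pics/ca.png",cv2.resize(a,None,fx=6,fy=5,interpolation=cv2.INTER_CUBIC)) 
cv2.imwrite("pics/ca.png",cv2.resize(a,(650,600),interpolation=cv2.INTER_CUBIC))
cv2.imwrite("pics/cb.png",cv2.resize(b,(650,550),interpolation=cv2.INTER_CUBIC))
E
```

```text
(no output)
```

View pics/ca.png

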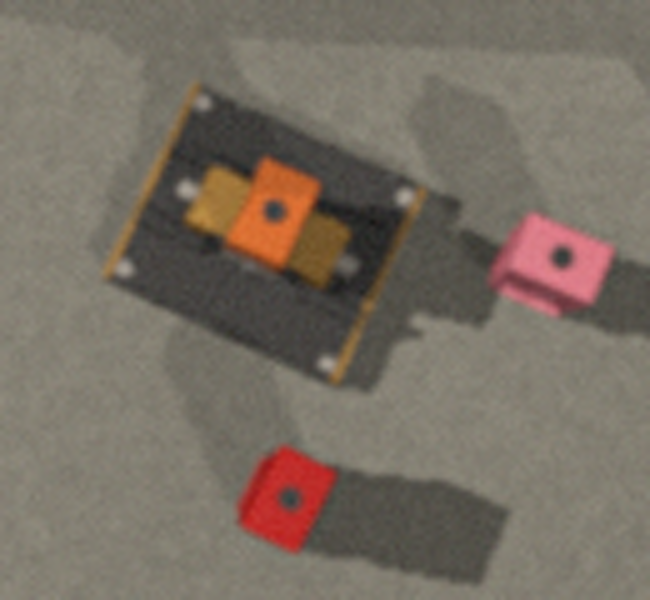

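View pics/cb.png

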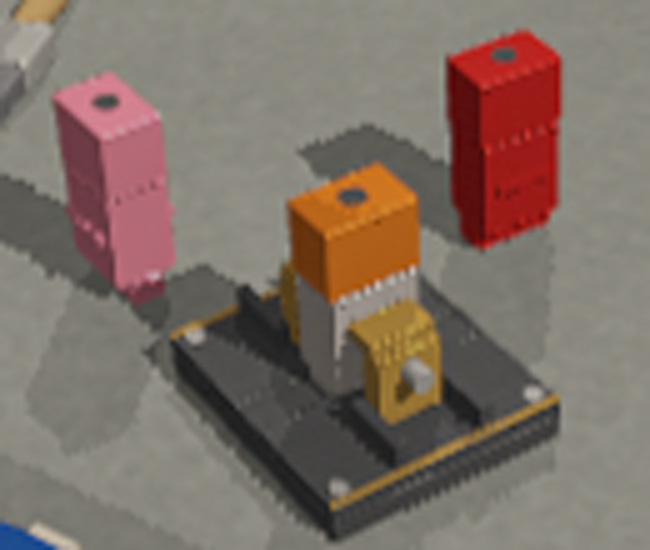

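The crop confirms it: an orange head over an aluminium body, pinched by two brass jaws, with its top centre at top-camera pixel (334.5,222). Pink stands at (392,231) and red at (338,279), both free-standing without jaws. Next I measure the nest.

```bash
cat > h.py <<'E'
import numpy as np
from plant import robot, vision
from scipy.spatial.transform import Rotation as R
np.set_printoptions(precision=3,suppress=True)
def ray(c,uv,z,pose=None):
    P=c["pose"] if pose is None else pose
    d=P[:3,:3]@np.array([(uv[0]-c["cx"])/c["fx"],(uv[1]-c["cy"])/c["fy"],1]); o=P[:3,3]
    return o+d*(z-o[2])/d[2]
def proj(c,p):
    P=c["pose"]; q=P[:3,:3].T@(np.asarray(p)-P[:3,3]); return np.array([q[0]/q[2]*c["fx"]+c["cx"],q[1]/q[2]*c["fy"]+c["cy"]])
E
python3 - <<'E'
from h import *
c=vision.get_calibration("top"); s=vision.get_calibration("scene")
f=lambda u,v:(280+u/5,180+v/5)
g=lambda u,v:(220+u/5,195+v/5)
P=[ray(c,f(*p),20) for p in [(197,88),(108,275),(423,190),(337,380)]]
print(np.array(P)); print(np.mean(P,0))
A,B,C,D=P
for a,b in [(A,B),(C,D),(A,C),(B,D)]: d=b-a; print(np.linalg.norm(d),np.degrees(np.arctan2(d[1],d[0])))
print("head top",ray(c,f(274,211),107),"scene",ray(s,g(353,197),107))
print("pink",ray(c,f(562,257),95),"red",ray(c,f(290,497),95))
S=[ray(s,g(*p),20) for p in [(172,338),(335,508),(558,398)]]; print(np.array(S))
print((S[0]+S[2])/2)
E
```

```text
[[ 652.287 -122.973   20.   ]
 [ 555.657  -79.184   20.   ]
 [ 601.855 -238.974   20.   ]
 [ 504.174 -195.95    20.   ]]
[ 578.493 -159.27    20.   ]
106.08834474149543 155.6212092387286
106.73665029892834 156.22874976231302
126.48947297377715 -113.49696115890058
127.61292828937661 -113.79313153815818
head top [ 578.822 -157.987  107.   ] scene [ 582.925 -153.303  107.   ]
pink [ 560.556 -296.858   95.   ] red [ 444.186 -167.816   95.   ]
[[ 607.614 -232.908   20.   ]
 [ 658.447 -116.67    20.   ]
 [ 559.742  -73.21    20.   ]]
[ 583.678 -153.059   20.   ]
```

```bash
cat >> h.py <<'E'
def plan(target,yx,tilt=None):
    """tool-frame shift cm and rotvec to reach target pos with tool y down, tool x along angle yx"""
    o=robot.observe(); r=R.from_quat(o["eef_rot"]); 
    best=None
    for s in (0,np.pi):
        a=yx+s; X=np.array([np.cos(a),np.sin(a),0]); Y=np.array([0,0,-1.]); T=R.from_matrix(np.c_[X,Y,np.cross(X,Y)])
        v=(r.inv()*T).as_rotvec()
        if best is None or np.linalg.norm(v)<np.linalg.norm(best[0]): best=(v,T)
    d=(np.array(target)-o["ee_pos"])
    print("start",o["ee_pos"],"dr",best[0],"shift cm, current axes",r.inv().apply(d)/10,"shift cm, target axes",best[1].inv().apply(d)/10)
    print(r.as_matrix())
def st():
    o=robot.observe(); m=R.from_quat(o["eef_rot"]).as_matrix(); print("t",o["clock"],"pos",o["ee_pos"],"F",o["contact_force"],"w",o["width"],"q",o["joints"]); print(m)
E
python3 - <<'E'
from h import *
plan([581,-156,230],np.radians(66.3))
E
```

```text
start [ 229.248 -634.318  230.445] dr [ 0.001  0.76  -0.002] shift cm, current axes [-33.027   0.093  49.34 ] shift cm, target axes [-57.936   0.045  12.983]
[[ 0.34  -0.001  0.94 ]
 [-0.94   0.001  0.34 ]
 [-0.002 -1.    -0.   ]]
```

```bash
python3 -m crank '{"xyz":[[0,0,0],[0,0,0],[0,0,0],[0,0,0],[0,0,0],[0,0,0],[0,0,0],[0,0,0]],"dr":[[0,0.095,0],[0,0.095,0],[0,0.095,0],[0,0.095,0],[0,0.095,0],[0,0.095,0],[0,0.095,0],[0,0.095,0]],"hand":[-1,-1,-1,-1,-1,-1,-1,-1]}' 30
python3 -m crank '{"xyz":[[-3.2,0,0.72],[-3.2,0,0.72],[-3.2,0,0.72],[-3.2,0,0.72],[-3.2,0,0.72],[-3.2,0,0.72],[-3.2,0,0.72],[-3.2,0,0.72],[-3.2,0,0.72],[-3.2,0,0.72],[-3.2,0,0.72],[-3.2,0,0.72],[-3.2,0,0.72],[-3.2,0,0.72],[-3.2,0,0.72],[-3.2,0,0.72],[-3.2,0,0.72],[-3.2,0,0.72],[0,0,0],[0,0,0]],"dr":[[0,0,0],[0,0,0],[0,0,0],[0,0,0],[0,0,0],[0,0,0],[0,0,0],[0,0,0],[0,0,0],[0,0,0],[0,0,0],[0,0,0],[0,0,0],[0,0,0],[0,0,0],[0,0,0],[0,0,0],[0,0,0],[0,0,0],[0,0,0]],"hand":[-1,-1,-1,-1,-1,-1,-1,-1,-1,-1,-1,-1,-1,-1,-1,-1,-1,-1,-1,-1]}'
python3 - <<'E'
from h import *
import cv2
st(); plan([581,-156,230],np.radians(66.3))
c=vision.get_calibration("wrist"); print(c)
im=vision.grab_frame("wrist"); cv2.imwrite("pics/w1.png",im[:,:,::-1])
print("predicted slot/head",proj(c,[581,-156,20]),proj(c,[581,-156,107]))
E
```

```text
clock: 0.77
ee_pos: [229.3, -634.5, 230.7]
eef_rot: [-0.385, 0.593, -0.592, 0.385]
contact_force: [-0.6, 0.0, -0.2]
width: 1.001
clock: 2.43
ee_pos: [580.3, -156.6, 230.7]
eef_rot: [-0.388, 0.591, -0.591, 0.388]
contact_force: [0.2, -0.9, -0.3]
width: 0.997
t 2.4333 pos [ 580.259 -156.607  230.689] F [ 0.168 -0.911 -0.333] w 0.9974876150386612 q [ 0.189  0.358 -0.037  1.737  0.014  1.048 -1.832]
[[-0.397 -0.001  0.918]
 [-0.918  0.001 -0.397]
 [-0.001 -1.    -0.001]]
start [ 580.259 -156.607  230.689] dr [ 0.001  0.005 -0.001] shift cm, current axes [-0.085  0.069  0.044] shift cm, target axes [-0.085  0.069  0.043]
[[-0.397 -0.001  0.918]
 [-0.918  0.001 -0.397]
 [-0.001 -1.    -0.001]]
{'fx': 353.28034663376013, 'fy': 353.28034663376013, 'cx': 318.2314239466362, 'cy': 238.44947485287705, 'pose': array([[  -0.398,   -0.885,   -0.243,  641.72 ],
       [  -0.917,    0.384,    0.105, -182.293],
       [   0.001,    0.265,   -0.964,  373.768],
       [   0.   ,    0.   ,    0.   ,    1.   ]])}
predicted slot/head [318.061 209.057] [318.077 229.694]
```

View pics/w1.png

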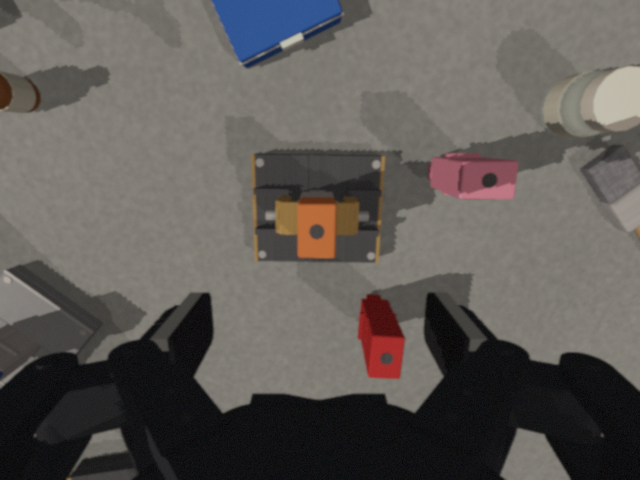

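The wrist view shows the orange head with its top-hole at (317,232), and the nest from (254,154) to (384,263). I predicted (318,230) for the head. The pink block is at (489,180) and the red one at (386,358).

```bash
python3 - <<'E'
from h import *
import cv2
c=vision.get_calibration("wrist")
print("head",ray(c,(317,231.5),107))
im=cv2.imread("pics/w1.png"); cv2.imwrite("pics/w1c.png",cv2.resize(im[140:275,240:400],(800,675)[:2],interpolation=cv2.INTER_CUBIC)[:600])
hsv=cv2.cvtColor(im,cv2.COLOR_BGR2HSV)
m=cv2.inRange(hsv,(6,170,150),(16,255,255)); m[:, :280]=0; m[:,350:]=0; m[275:]=0;m[:180]=0
ys,xs=np.nonzero(m); print(xs.min(),xs.max(),ys.min(),ys.max()); 
r=cv2.minAreaRect(np.c_[xs,ys].astype(np.float32)); print(r)
E
```

```text
head [ 578.95  -156.993  107.   ]
298 335 204 256
((316.5, 230.0), (52.0, 37.0), 90.0)
```

View pics/w1c.png

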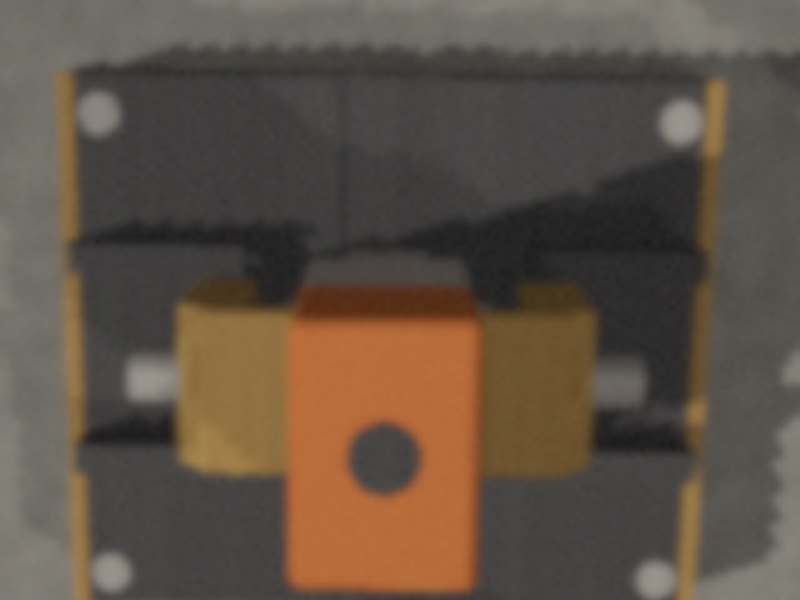

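```bash
python3 -m crank '{"xyz":[[0.06,2,-0.08],[0,3,0],[0,3,0],[0,2.5,0],[0,2,0],[0,1.5,0],[0,1.0,0],[0,0.6,0],[0,0,0],[0,0,0]],"dr":[[0,0.012,0],[0,0,0],[0,0,0],[0,0,0],[0,0,0],[0,0,0],[0,0,0],[0,0,0],[0,0,0],[0,0,0]],"hand":[-1,-1,-1,-1,-1,-1,-1,-1,-1,-1]}' 25
python3 - <<'E'
from h import *
import cv2
st()
im=vision.grab_frame("wrist"); cv2.imwrite("pics/w2.png",im[:,:,::-1])
im=vision.grab_frame("scene"); cv2.imwrite("pics/s2.png",cv2.resize(im[130:330,180:400,::-1],(660,600),interpolation=cv2.INTER_CUBIC))
E
```

```text
clock: 3.32
ee_pos: [578.6, -160.3, 75.8]
eef_rot: [0.383, -0.594, 0.595, -0.383]
contact_force: [0.3, 0.2, 0.4]
width: 1.001
t 3.3167 pos [ 578.587 -160.286   75.809] F [0.318 0.225 0.411] w 1.0009135481313616 q [ 0.192  0.54  -0.035  1.86   0.027  0.741 -1.854]
[[-0.413  0.001  0.911]
 [-0.911 -0.    -0.413]
 [ 0.    -1.     0.001]]
```

View pics/w2.png

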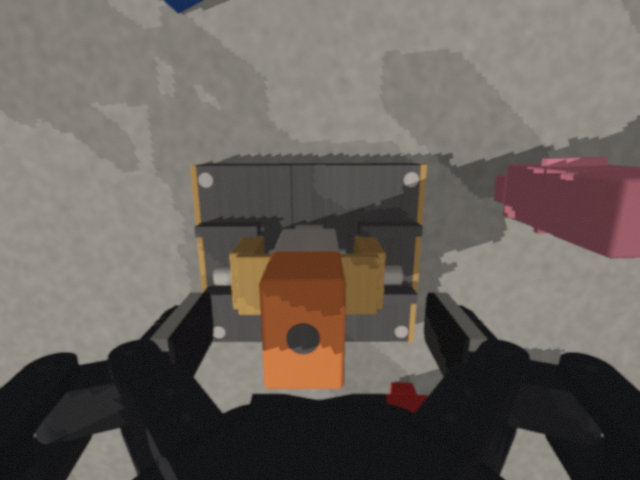

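View pics/s2.png

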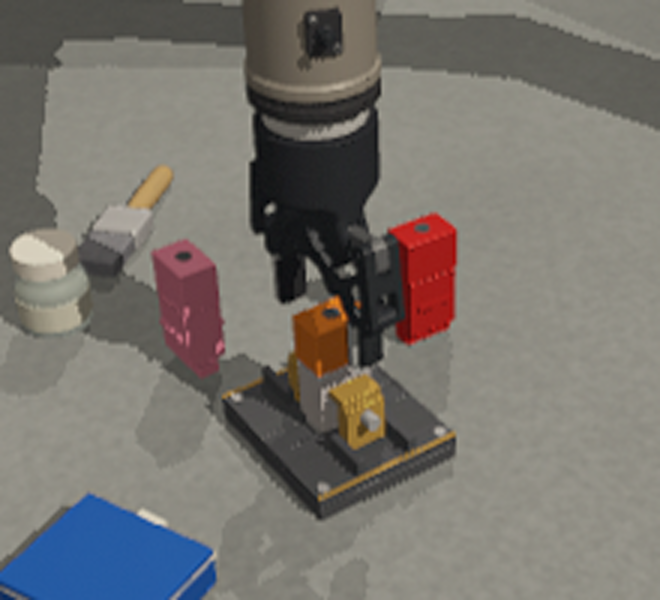

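The wrist view shows the head between the fingers but off-centre: head top-hole at (303,338), finger midpoint at column 318. The nest edges are square with the image. I compute the correction.

```bash
python3 - <<'E'
from h import *
c=vision.get_calibration("wrist"); o=robot.observe(); r=R.from_quat(o["eef_rot"])
h=ray(c,(303,338),107); print(h, o["ee_pos"], "tool mm",r.inv().apply(h-o["ee_pos"]))
print(proj(c,o["ee_pos"]+r.apply([0,-31,0])), "top cx vs tool x", r.inv().apply(c["pose"][:3,3]-o["ee_pos"]))
h=ray(c,(303,319),107);print([r.inv().apply(ray(c,u,107)-o["ee_pos"])[[0,2]] for u in [(262,276),(344,276),(264,388),(343,387)]])
E
```

```text
[ 580.588 -153.713  107.   ] [ 579.201 -159.992   76.442] tool mm [ -6.302 -30.558  -1.27 ]
[320.62  335.461] top cx vs tool x [  -0.94  -143.152   66.445]
[array([-19.97 ,  22.424]), array([ 7.942, 22.391]), array([-21.12 , -22.199]), array([  8.377, -21.808])]
```

```bash
python3 -m crank '{"xyz":[[-0.3,0,-0.03],[-0.26,0,0],[0,0.1,0],[0,0,0]],"dr":[[0,0,0],[0,0,0],[0,0,0],[0,0,0]],"hand":[-1,-1,-1,-1]}'
python3 - <<'E'
from h import *
import cv2
st()
im=vision.grab_frame("wrist"); cv2.imwrite("pics/w3.png",im[:,:,::-1])
E
```

```text
clock: 3.75
ee_pos: [580.8, -153.9, 74.5]
eef_rot: [0.383, -0.594, 0.594, -0.384]
contact_force: [0.3, -1.0, -0.2]
width: 1.0
t 3.75 pos [ 580.751 -153.868   74.481] F [ 0.266 -0.974 -0.2  ] w 1.0003182188109707 q [ 0.182  0.543 -0.036  1.86   0.027  0.739 -1.864]
[[-0.412  0.     0.911]
 [-0.911  0.    -0.412]
 [-0.    -1.     0.   ]]
```

View pics/w3.png

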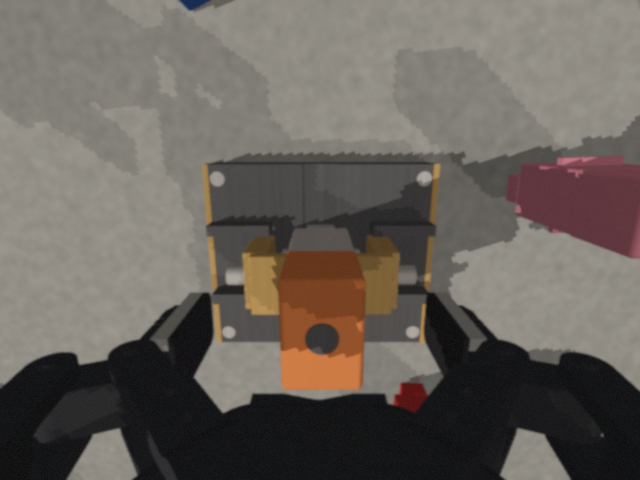

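The head is now at column 322 against a finger midpoint of about 319–320. I make a last 0.8 mm correction, then close slowly.

```bash
python3 -m crank '{"xyz":[[0.08,0,0],[0,0,0],[0,0,0],[0,0,0],[0,0,0],[0,0,0],[0,0,0],[0,0,0],[0,0,0],[0,0,0],[0,0,0],[0,0,0]],"dr":[[0,0,0],[0,0,0],[0,0,0],[0,0,0],[0,0,0],[0,0,0],[0,0,0],[0,0,0],[0,0,0],[0,0,0],[0,0,0],[0,0,0]],"hand":[-0.7,-0.4,-0.1,0.1,0.15,0.2,0.25,0.3,0.4,0.6,0.6,0.6]}' 25
python3 - <<'E'
from h import *
import cv2
st()
im=vision.grab_frame("wrist"); cv2.imwrite("pics/w4.png",im[:,:,::-1])
im=vision.grab_frame("scene"); cv2.imwrite("pics/s4.png",cv2.resize(im[180:310,230:360,::-1],(600,600),interpolation=cv2.INTER_CUBIC))
st()
E
```

```text
clock: 4.8
ee_pos: [580.3, -155.1, 74.4]
eef_rot: [0.383, -0.594, 0.594, -0.383]
contact_force: [-0.3, -0.5, 0.7]
width: 0.346
t 4.8 pos [ 580.258 -155.074   74.391] F [-0.34  -0.483  0.69 ] w 0.34590183558829535 q [ 0.184  0.543 -0.035  1.86   0.027  0.739 -1.862]
[[-0.412  0.     0.911]
 [-0.911 -0.    -0.412]
 [-0.    -1.     0.   ]]
t 4.9 pos [ 580.289 -155.066   74.394] F [-0.559 -0.181  0.709] w 0.3446327151915156 q [ 0.184  0.543 -0.035  1.86   0.027  0.739 -1.862]
[[-0.413  0.     0.911]
 [-0.911  0.    -0.413]
 [-0.    -1.     0.   ]]
```

View pics/w4.png

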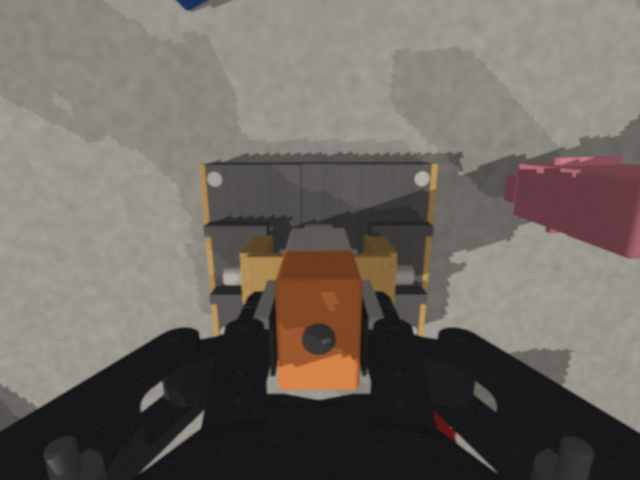

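View pics/s4.png

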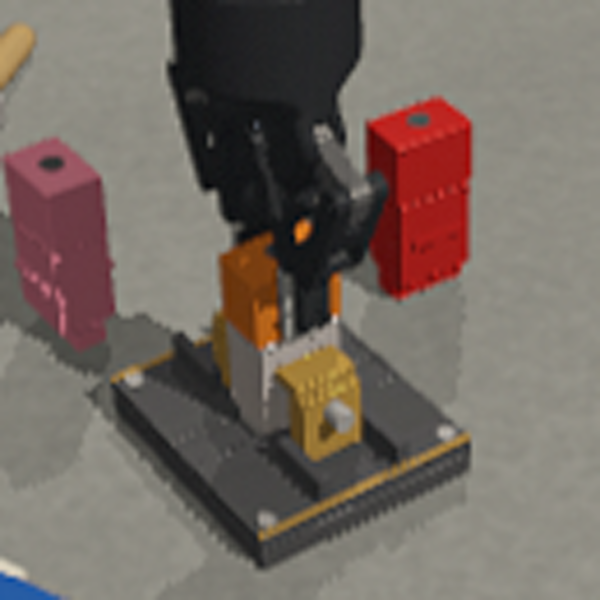

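Gripped: width is 0.345 × 85 = 29 mm, matching the 30 mm head. The block is upright with its foot seated, and the wrist force is near 0. Tool +x points to the nest's −y, so I rock towards jaw_right first (dr +z), pivoting near the foot edge.

```bash
python3 -m crank '{"xyz":[[0,0,0],[0.12,-0.013,0],[0.12,-0.013,0],[0.12,-0.013,0],[0,0,0]],"dr":[[0,0,0],[0,0,0.02],[0,0,0.02],[0,0,0.02],[0,0,0]],"hand":[1,1,1,1,1]}' 30; python3 -c "
from h import *
st()"
```

```text
clock: 5.32
ee_pos: [578.7, -158.5, 74.8]
eef_rot: [-0.364, 0.606, -0.582, 0.401]
contact_force: [1.3, 2.9, -0.4]
width: 0.345
t 5.3167 pos [ 578.732 -158.485   74.751] F [ 1.304  2.938 -0.373] w 0.3447200154709943 q [ 0.256  0.539 -0.078  1.866 -0.031  0.723 -1.785]
[[-0.413  0.026  0.91 ]
 [-0.909  0.057 -0.414]
 [-0.063 -0.998  0.   ]]
```

```bash
python3 -m crank '{"xyz":[[0.12,-0.013,0],[0.12,-0.013,0],[0.12,-0.013,0],[0,0,0]],"dr":[[0,0,0.02],[0,0,0.02],[0,0,0.02],[0,0,0]],"hand":[1,1,1,1]}' 
python3 -m crank '{"xyz":[[0.12,-0.015,0],[0.12,-0.015,0],[0,0,0],[0,0,0]],"dr":[[0,0,0.02],[0,0,0.02],[0,0,0],[0,0,0]],"hand":[1,1,1,1]}' 
python3 - <<'E'
from h import *
import cv2
st()
im=vision.grab_frame("wrist"); cv2.imwrite("pics/w5.png",im[:,:,::-1])
im=vision.grab_frame("scene"); cv2.imwrite("pics/s5.png",cv2.resize(im[180:310,230:360,::-1],(600,600),interpolation=cv2.INTER_CUBIC))
E
```

```text
clock: 5.65
ee_pos: [577.2, -161.6, 74.8]
eef_rot: [-0.346, 0.617, -0.57, 0.418]
contact_force: [0.7, 2.7, 0.5]
width: 0.345
clock: 5.98
ee_pos: [576.2, -163.7, 74.8]
eef_rot: [-0.335, 0.623, -0.562, 0.429]
contact_force: [0.9, 3.0, 1.7]
width: 0.351
t 5.9833 pos [ 576.206 -163.709   74.78 ] F [0.899 3.031 1.706] w 0.35120353451960407 q [ 0.373  0.543 -0.151  1.872 -0.122  0.706 -1.659]
[[-0.407  0.065  0.911]
 [-0.899  0.145 -0.413]
 [-0.159 -0.987 -0.   ]]
```

View pics/w5.png

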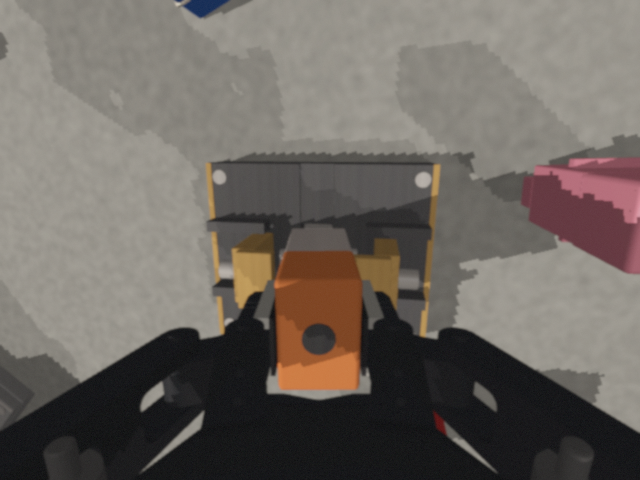

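View pics/s5.png

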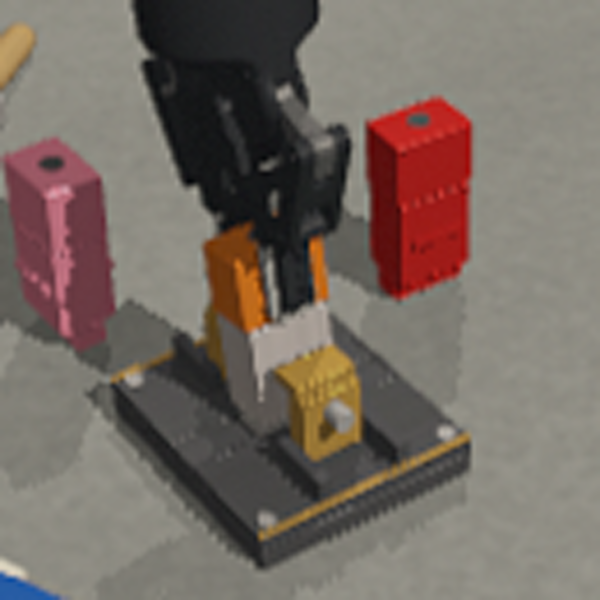

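The block leans 0.16 rad towards jaw_right with its foot in the slot. From the TCP shift of 9.5 mm minus the lean, that jaw has been pushed back about 6 mm. Reaction force is only 3 N. Now the other way.

```bash
python3 -m crank '{"xyz":[[-0.12,0.013,0],[-0.12,0.013,0],[-0.12,0.013,0],[-0.12,0.013,0],[-0.12,0.013,0],[-0.12,0.013,0],[-0.12,0.014,0],[-0.12,0.014,0],[0,0,0]],"dr":[[0,0,-0.02],[0,0,-0.02],[0,0,-0.02],[0,0,-0.02],[0,0,-0.02],[0,0,-0.02],[0,0,-0.02],[0,0,-0.02],[0,0,0]],"hand":[1,1,1,1,1,1,1,1,1]}' 
python3 -m crank '{"xyz":[[-0.12,-0.013,0],[-0.12,-0.013,0],[-0.12,-0.013,0],[0,0,0]],"dr":[[0,0,-0.02],[0,0,-0.02],[0,0,-0.02],[0,0,0]],"hand":[1,1,1,1]}' 
python3 -m crank '{"xyz":[[-0.12,-0.013,0],[-0.12,-0.013,0],[0,0,0]],"dr":[[0,0,-0.02],[0,0,-0.02],[0,0,0]],"hand":[1,1,1]}' ; python3 -c "
from h import *
st()"
```

```text
clock: 6.83
ee_pos: [580.4, -154.5, 74.4]
eef_rot: [0.384, -0.593, 0.594, -0.383]
contact_force: [-0.1, 0.5, 0.3]
width: 0.345
clock: 7.17
ee_pos: [581.7, -151.7, 74.7]
eef_rot: [0.402, -0.582, 0.606, -0.365]
contact_force: [-0.4, -1.5, -0.3]
width: 0.349
clock: 7.42
ee_pos: [582.8, -149.3, 74.9]
eef_rot: [0.413, -0.574, 0.613, -0.353]
contact_force: [-0.6, -3.7, 0.6]
width: 0.349
t 7.4167 pos [ 582.823 -149.284   74.92 ] F [-0.621 -3.728  0.632] w 0.3488115722011771 q [ 0.072  0.554  0.029  1.845  0.116  0.779 -1.981]
[[-0.409 -0.042  0.911]
 [-0.907 -0.093 -0.411]
 [ 0.102 -0.995 -0.   ]]
```

```bash
python3 -m crank '{"xyz":[[-0.12,-0.013,0],[-0.12,-0.013,0],[-0.12,-0.013,0],[0,0,0],[0,0,0]],"dr":[[0,0,-0.02],[0,0,-0.02],[0,0,-0.02],[0,0,0],[0,0,0]],"hand":[1,1,1,1,1]}' ; python3 - <<'E'
from h import *
import cv2
st()
im=vision.grab_frame("wrist"); cv2.imwrite("pics/w6.png",im[:,:,::-1])
im=vision.grab_frame("scene"); cv2.imwrite("pics/s6.png",cv2.resize(im[180:310,230:360,::-1],(600,600),interpolation=cv2.INTER_CUBIC))
E
```

```text
clock: 7.83
ee_pos: [584.4, -145.7, 74.8]
eef_rot: [0.43, -0.561, 0.623, -0.335]
contact_force: [-1.7, -1.8, -0.3]
width: 0.347
t 7.8333 pos [ 584.389 -145.673   74.836] F [-1.686 -1.783 -0.319] w 0.3470271478573914 q [ 0.012  0.565  0.063  1.835  0.162  0.805 -2.045]
[[-0.406 -0.066  0.911]
 [-0.9   -0.145 -0.412]
 [ 0.16  -0.987  0.   ]]
```

View pics/w6.png

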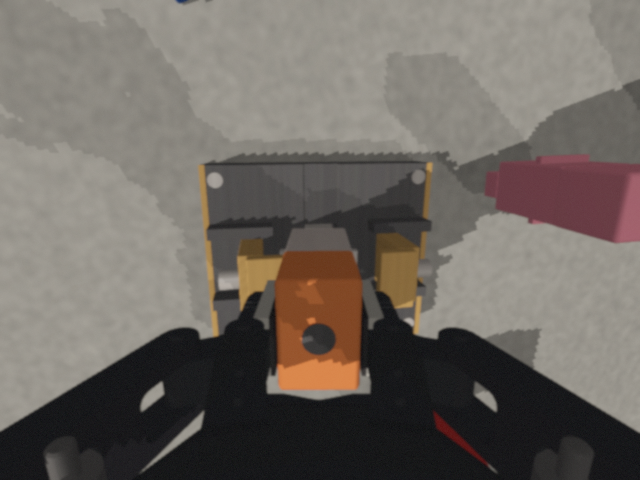

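View pics/s6.png

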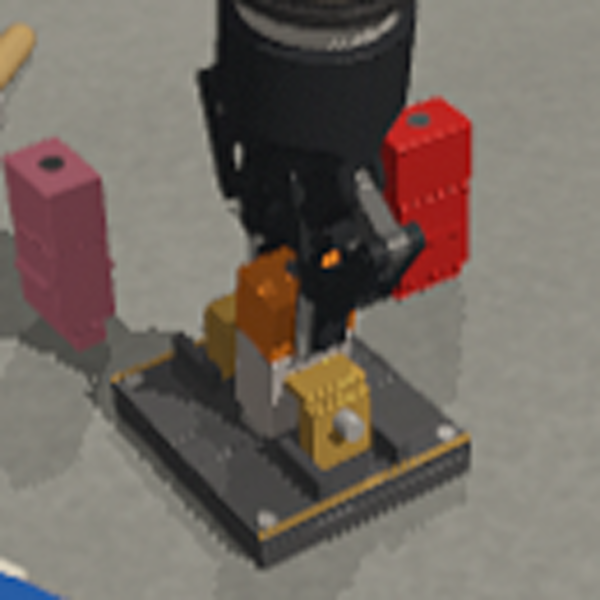

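Both jaws now stand visibly back: the far one is clear of the block by a wide gap and the near one has slid outward. I return to upright and check the gaps before lifting.

```bash
python3 -m crank '{"xyz":[[0.12,0.013,0],[0.12,0.013,0],[0.12,0.013,0],[0.12,0.013,0],[0.12,0.013,0],[0.12,0.013,0],[0.12,0.013,0],[0.12,0.013,0],[0,0,0],[0,0,0]],"dr":[[0,0,0.02],[0,0,0.02],[0,0,0.02],[0,0,0.02],[0,0,0.02],[0,0,0.02],[0,0,0.02],[0,0,0.02],[0,0,0],[0,0,0]],"hand":[1,1,1,1,1,1,1,1,1,1]}' ; python3 - <<'E'
from h import *
import cv2
st()
im=vision.grab_frame("wrist"); cv2.imwrite("pics/w7.png",cv2.resize(im[150:390,190:450,::-1],(650,600),interpolation=cv2.INTER_CUBIC))
im=vision.grab_frame("scene"); cv2.imwrite("pics/s7.png",cv2.resize(im[180:310,230:360,::-1],(600,600),interpolation=cv2.INTER_CUBIC))
E
```

```text
clock: 8.77
ee_pos: [579.9, -155.5, 74.7]
eef_rot: [-0.383, 0.595, -0.594, 0.383]
contact_force: [-1.2, 0.2, -2.4]
width: 0.348
t 8.7667 pos [ 579.947 -155.542   74.684] F [-1.161  0.19  -2.355] w 0.3482261025172263 q [ 0.185  0.542 -0.035  1.86   0.026  0.74  -1.862]
[[-0.414 -0.     0.911]
 [-0.911  0.    -0.414]
 [-0.    -1.    -0.   ]]
```

View pics/w7.png

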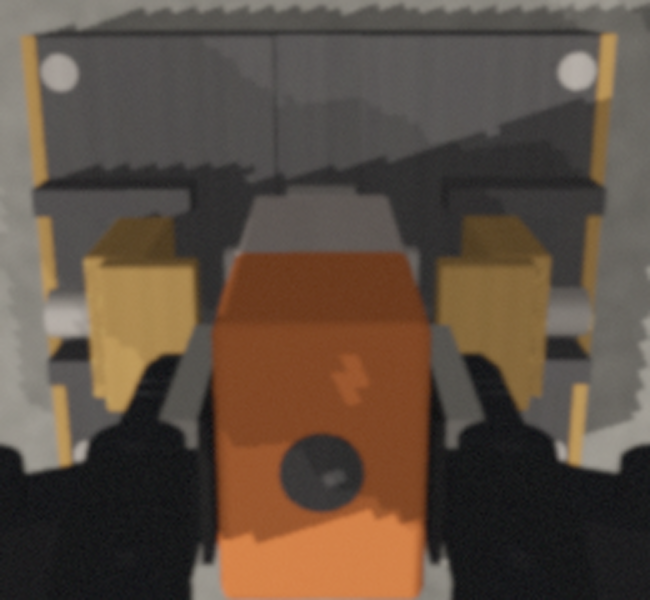

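View pics/s7.png

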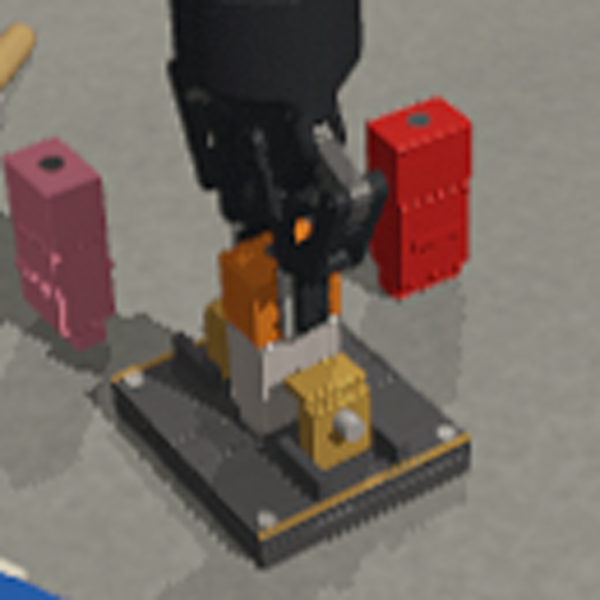

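Both lip edges clear the rib edges: left lip at 197 against rib 227, right lip 438 against rib 418, in the crop (about 5 px/mm). I lift gently, checking the force early.

```bash
python3 -m crank '{"xyz":[[0,-0.1,0],[0,-0.15,0],[0,-0.15,0],[0,-0.1,0],[0,0,0]],"dr":[[0,0,0],[0,0,0],[0,0,0],[0,0,0],[0,0,0]],"hand":[1,1,1,1,1]}' 35
python3 -m crank '{"xyz":[[0,-0.2,0],[0,-0.3,0],[0,-0.3,0],[0,-0.3,0],[0,-0.3,0],[0,-0.3,0],[0,-0.3,0],[0,-0.2,0],[0,-0.1,0],[0,0,0],[0,0,0],[0,0,0],[0,0,0]],"dr":[[0,0,0],[0,0,0],[0,0,0],[0,0,0],[0,0,0],[0,0,0],[0,0,0],[0,0,0],[0,0,0],[0,0,0],[0,0,0],[0,0,0],[0,0,0]],"hand":[1,1,1,1,1,1,1,1,1,1,1,1,1]}'
python3 - <<'E'
from h import *
import cv2
st()
im=vision.grab_frame("wrist"); cv2.imwrite("pics/w8.png",cv2.resize(im[150:390,190:450,::-1],(650,600),interpolation=cv2.INTER_CUBIC))
im=vision.grab_frame("scene"); cv2.imwrite("pics/s8.png",cv2.resize(im[180:310,230:360,::-1],(600,600),interpolation=cv2.INTER_CUBIC))
im=vision.grab_frame("top"); cv2.imwrite("pics/t8.png",im[:,:,::-1])
st()
E
```

```text
clock: 9.28
ee_pos: [580.4, -155.0, 80.1]
eef_rot: [0.383, -0.594, 0.594, -0.383]
contact_force: [-0.4, 0.2, -1.9]
width: 0.346
clock: 10.37
ee_pos: [580.0, -155.0, 102.5]
eef_rot: [-0.383, 0.594, -0.594, 0.383]
contact_force: [-0.2, -0.8, -2.2]
width: 0.343
t 10.3667 pos [ 580.01  -155.038  102.517] F [-0.19  -0.77  -2.186] w 0.34270949318479055 q [ 0.184  0.504 -0.035  1.845  0.023  0.793 -1.859]
[[-0.412 -0.     0.911]
 [-0.911  0.    -0.412]
 [ 0.    -1.    -0.   ]]
t 10.5167 pos [ 580.101 -155.084  102.583] F [ 0.935  0.416 -2.302] w 0.34707403981121715 q [ 0.184  0.504 -0.035  1.845  0.023  0.793 -1.859]
[[-0.413 -0.     0.911]
 [-0.911  0.    -0.413]
 [ 0.    -1.    -0.   ]]
```

View pics/w8.png

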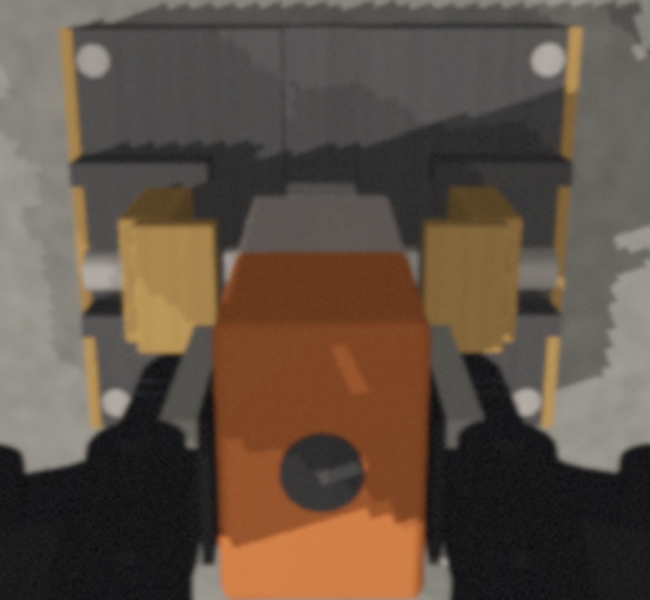

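View pics/s8.png

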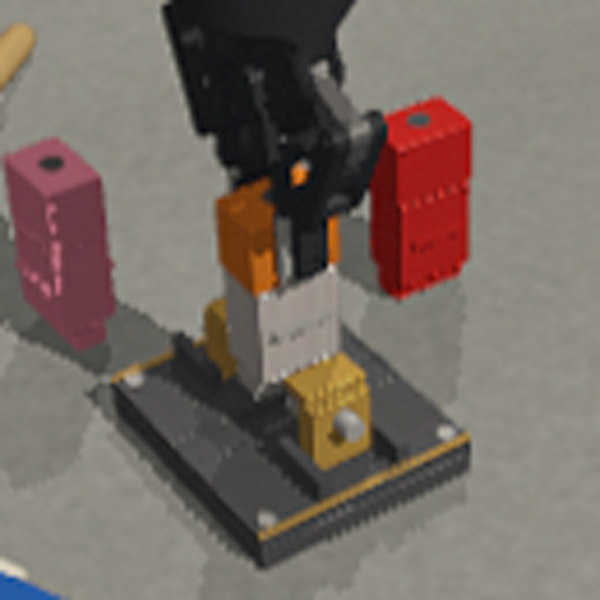

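View pics/t8.png

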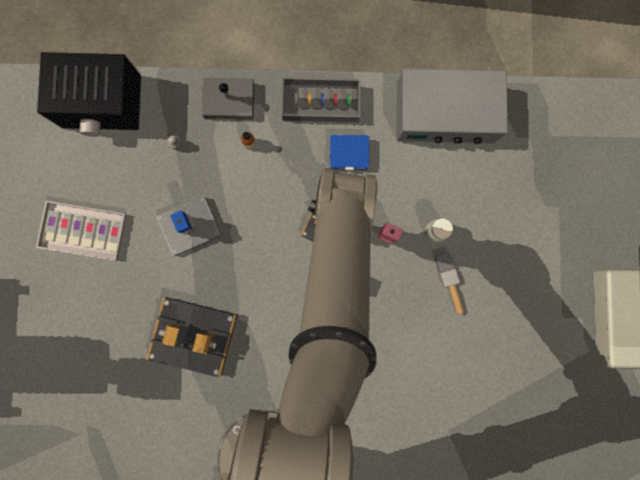

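The block is lifted 28 mm clear and held upright, jaws standing back, and everything else sits where it was. I do a quick numeric check of the jaw openings, lips at (217,260) and (424,260) in the crop, before handing in.

```bash
python3 - <<'E'
from h import *
c=vision.get_calibration("wrist")
f=lambda u,v:(190+u/2.5,150+v/2.5)
a,b=ray(c,f(217,270),60.5),ray(c,f(424,270),60.5); print("lip gap",np.linalg.norm(a-b),"closed 31")
a1,b1=ray(c,f(119,270),60.5),ray(c,f(521,270),60.5); d=np.array([-.412,-.911,0])
s=np.array([ray(c,f(*p),20) for p in [(67,28),(577,28)]]); m=s.mean(0)
print("outer from nest centre",(a1-m)@d,(b1-m)@d,"lips",(a-m)@d,(b-m)@d, "nest width",np.linalg.norm(s[0]-s[1]))
E
```

```text
lip gap 45.69644740581934 closed 31
outer from nest centre -44.978113825281454 43.75057078968868 lips -23.358282916747257 22.330437907171532 nest width 127.49950814543078
```

```bash
python3 -c "
from h import *
st(); print(robot.hand_in())"
```

```text
t 10.5167 pos [ 580.101 -155.084  102.583] F [ 0.935  0.416 -2.302] w 0.34707403981121715 q [ 0.184  0.504 -0.035  1.845  0.023  0.793 -1.859]
[[-0.413 -0.     0.911]
 [-0.911  0.    -0.413]
 [ 0.    -1.    -0.   ]]
the job is handed in; nothing more can be done
None
```

The block is out of its nest, and I handed the job in at 10.5 s with it held upright over its own slot. I gripped the orange head across y, rocked it 0.16 rad towards jaw_right and then 0.16 rad towards jaw_left, set it upright and lifted it straight up 28 mm.

**Last checks:**
- **Foot height:** about 20 mm above the top plate, worked out from the lift.
- **Jaws:** the lip gap measures 45.7 mm against 31 mm closed, so each jaw is back roughly 7 mm. My tip-motion estimate for jaw_right was about 6 mm.
- **Grip and force:** the width shows the block held, with about 2.3 N of weight hanging. External force was about 4 N or less at every reading; I read it only at the end of each move.
- **Surroundings:** the spare block and the other objects look unmoved in the last top picture, by eye only. The arm hides the red block and most of the nest there.

**Disagreements:** the top and scene cameras put the nest about 8 mm apart. I centred with the wrist camera instead, correcting 5.6 mm and then 0.8 mm back before closing. In the last jaw picture the outer jaw edges came out at 44–45 mm from the nest centre, although the closed reach is given as 48 mm. I didn't resolve that, so the 7 mm rests on the lip edges.

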